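# Empty the bench tip cart of used tappets

## Task

Slide the aluminium catch tray squarely up against the front of the wooden platform, centred under the lip of the blue tip cart. Then lift the cart's orange handle until the cart tips over its wheel and all three steel tappets have slid into the tray, and lower the handle gently until the cart stands on its legs again, leaving the tray in place and the handle let go. Leave the red jar, the yellow can and the wrench where they are.

Things in the scene. Friction and masses are not known exactly. Their poses are not given: they have to be found in the camera images.
- dock: Wooden platform fixed to the bench, 175 x 150 x 50 high. Origin at bench height under the cart's axle; x is horizontal, the direction in which the cart tips; z up. It reaches from x = -130 to +45 (its front face, where the tray goes), y = -75 to +75. The axle lies along y, 90 above the origin.
- cart (a joint): Angle of the blue tip cart about its axle (rad): 0 standing on its rear legs, grows as the handle is lifted, stop at 1.1. It cannot roll, only tip. About 0.85 kg, some 4 to 6 N at the handle; when let go at any angle it falls back to 0. The tappets slide out at 0.45 to 0.7, depending on friction.
- cart_grip (a point): Point to pinch in the orange grip plate behind the cart: mid-width, mid-thickness, 22 below its upper edge. Cart at rest: 219 behind and 35 above the axle. Plate 84 wide (y), 60 tall, 12 thick; at rest it leans 40 degrees from upright, top away from the cart, so fingers come in along it, forwards and down, onto its two faces. It turns with the cart. Axes: the cart's, not the plate's.
- cart_lip (a point): Middle of the front edge of the cart's floor, where the load leaves: at rest 70 ahead of the axle, 45 above it. The cart's body is a blue box, open at the top and front, 180 long (70 ahead of the axle to 110 behind), 120 wide, floor 135 above the bench, walls 45 high, one wheel 79 across. Axes: the cart's (x ahead, y along the axle, z up at rest).
- tray_mid (a point): Centre of the inner floor of the loose aluminium tray, 150 (x) x 170 (y) x 45 high outside, walls and floor 4, about 0.45 kg; 4 above its underside. x points to the side with the orange grip plate, which faces away from the cart. In place, its -x wall touches the platform's front face and this point is at dock x = 120, y = 0.
- tray_grip (a point): Point in the tray's upright orange grip plate, 70 above the bench, mid-width, 81 along x from the tray's middle. Plate 12 thick (x), 70 wide (y), its top 90 above the bench, 45 above the tray's rim: pinch it from above on its two faces. Axes: the tray's.
- tappet1_center (a point): Centre of a steel bucket tappet (plain cylinder 32 across, 25 tall, about 70 g) standing in the cart.
- tappet2_center (a point): Centre of the second such tappet.
- tappet3_center (a point): Centre of the third such tappet.
- jar: Bystander: red jar with black cap, 64 across, 110 tall; origin at the centre of its underside.
- can: Bystander: yellow can, 66 across, 130 tall; origin at the centre of its underside.
- wrench: Bystander: steel wrench lying on the bench; origin under its middle, x along it.
Mind the look-alikes: they are no part of the job. Of the things shaped like the part that bears tray_mid, the aluminium one is meant.

How it is judged:
By the outcome, as a careful person would: the job done as asked, in the order asked, and still so for the second after the job is handed in, with the robot touching nothing.
It also fails if it takes over 66 s, if anything falls off the work surface, if the arm or the gripper's body presses on something with over 40 N, if the wrist force passes 120 N, or if a joint passes its speed limit or range.

## Robot

A 6-joint arm with a two-finger parallel gripper is mounted at the origin on the work surface. World frame = base frame: x ahead of the robot, y to its left, z up, the work surface at z = 0. Lengths are in mm, angles in degrees, forces in N, time in s.
With the tool pointing down it reaches from about 300 to 850 mm from the base axis. Payload 4.2 kg.
Tool frame: the origin (TCP) lies at the very end of the fingers, on their centre line; the grasp point (between the pads) lies 19 mm behind it (env.grasp_offset is the distance from the TCP to the grasp point, in mm); z points along the fingers, y is the line along which they close (so a half turn about z gives the same grasp; the last joint's range is limited). The gripper opens to 91 mm and grips with 3 to 60 N. Pads are 32 mm wide; open, the fingers measure 118 mm over their backs; the gripper's body (76 mm by 178 mm) begins 60 mm behind the grasp point.
Start: joints at [-74.083, 18.312, 89.639, -0, 72.044, -1.146], TCP at [168.718, -549.707, 213.976] pointing down, gripper open.
Joint ranges: [-177.97, 177.97], [-48.28, 115.42], [12.27, 149.76], [-77.06, 257.06], [2.81, 150.46], [-146.56, 146.56]. Speed limits (degrees/s): [147.25, 147.25, 180, 180, 180, 180].

## Interface

Orientations are given as [roll, pitch, yaw] about the fixed x, y, z axes, in that order (R = Rz(yaw) Ry(pitch) Rx(roll)).
In Python, from workcell import env gives the robot as it stands. The module is installed in compiled form; this text tells all that it offers.
- The arm moves only by the tool send_rows, never from a script. Its argument "motion" is a list of rows, each an object of numbers: "tx", "ty", "tz": the shift along the tool's x, y, z in units of 500 mm (1.0 is 500 mm); "rx", "ry", "rz": the turn, a rotation vector about the tool's x, y, z in units of 30 degrees (1.0 is 30 degrees); "gripper": the closure, from -1 (fully open) to 1 (shut). In form: [{"tx": .., "ty": .., "tz": .., "rx": .., "ry": .., "rz": .., "gripper": ..}, ...]. A call has 1 to 12 rows; each row shifts and turns the commanded pose from where the row before left it, along the tool's axes as they then stand; what a row does not reach is not made up. A row lasts 1/8 s, in which the tool goes at most 62.5 mm and 10.7 degrees, less where a joint would pass 70% of its speed; a pose out of reach is approached as far as the arm can. A call with a number of a shift or a turn outside -1 to 1 is refused whole. A call with a gripper value outside its range is refused whole. The fingers move at their own pace and stop on an object; "grip_force" is the grip in N (left out, the last holds). Time passes only in rows, so rows that do not move let the fingers close. It gives the time, the measured TCP pose, the force, the opening and the grip force at its end, in the units of the state.
- env.state(): the state, without advancing time (a new reading comes with each control period).
- env.grab_frame(name): name is "side" or "top" or "wrist"; returns a dict with "frame" (420x560x3 uint8, red, green, blue), "vertical_fov" (degrees; the focal length in pixels is half the picture's height over the tangent of half this angle, whatever the lens; pixels are square), "cx", "cy" (the principal point, pixels), "rvec" (rotation vector, rad) and "tvec" (3), from world to camera coordinates, as OpenCV has them; the wrist camera has in their place "T_tool_cam" (4x4, takes a point from camera to tool coordinates, whose origin is the TCP and whose axes are the flange's). Camera axes: x right, y down, z forward; pixel columns grow to the right and rows downward; lengths in mm; the calibration is good to about 2 mm. A picture is of the moment at which its call begins: read the wrist's pose just before it. There is no depth.
- env.job_done(): hands the job in; it is judged then, once.
The state is a dict: "time_s": time; "qpos": joint angles; "qvel": joint speeds; "effort": joint torques, N m; "ee_pos": TCP position; "ee_rot": TCP orientation; "force": force on the tool from outside, world axes, zero at the start; "torque": the same for the moment, N m; "gripper_width": finger opening in mm; "gripper_force": force on a finger pad.
Only numpy, scipy, OpenCV 4.12 (cv2) and the standard library are available. Lean on these libraries where they do the work, as an engineer would, in place of code of your own. Each camera call takes 0.05 s, during which the arm holds its last target. There are 200 camera calls.

## Working session

There is one attempt and no reset: what is moved stays moved. The work goes in short steps, Python scripts to look and compute and a tool call to move; the robot and the scene stay as the last step left them, time stands still between calls to the robot, and variables do not carry over. Pictures are saved under pics/ and viewed, at most 10 in all, crops included, and the job is handed in when it is done.

Besides the shell and the picture viewer there is one more tool, called after ">>>" as a command line: name --argument value ..., lists and objects as JSON in quotes. send_rows: Moves the arm, as the interface text tells. Shifts and turns lie within -1 to 1; 1 stands for 500 mm of shift or 30 degrees of turn. Its arguments: {"type":"object","properties":{"motion":{"type":"array"},"grip_force":{"type":"number"}},"required":["motion"]}

```bash
mkdir -p pics
cat > h.py <<'E'
import numpy as np, cv2
from workcell import env
from scipy.spatial.transform import Rotation as R
def cam(n):
    s=env.state(); d=env.grab_frame(n); h=d["frame"].shape[0]
    d["f"]=h/2/np.tan(np.radians(d["vertical_fov"])/2)
    if "rvec" in d:
        Rm=cv2.Rodrigues(np.array(d["rvec"],float))[0]; d["Rcw"]=Rm.T; d["o"]=-Rm.T@np.array(d["tvec"],float).ravel()
    else:
        T=np.eye(4); T[:3,:3]=R.from_euler('xyz',s["ee_rot"],degrees=True).as_matrix(); T[:3,3]=s["ee_pos"]
        M=T@np.array(d["T_tool_cam"]); d["Rcw"]=M[:3,:3]; d["o"]=M[:3,3]
    return d
def ray(d,u,v):
    r=d["Rcw"]@np.array([(u-d["cx"])/d["f"],(v-d["cy"])/d["f"],1.]); return r/np.linalg.norm(r)
def onz(d,u,v,z):
    r=ray(d,u,v); return d["o"]+r*(z-d["o"][2])/r[2]
def proj(d,p):
    c=d["Rcw"].T@(np.array(p,float)-d["o"]); return c[:2]/c[2]*d["f"]+[d["cx"],d["cy"]]
def tri(d1,p1,d2,p2):
    a,b=ray(d1,*p1),ray(d2,*p2); A=np.c_[a,-b]; t=np.linalg.lstsq(A,d2["o"]-d1["o"],rcond=None)[0]
    x,y=d1["o"]+a*t[0],d2["o"]+b*t[1]; return (x+y)/2,np.linalg.norm(x-y)
def save(d,name): cv2.imwrite("pics/"+name,cv2.cvtColor(d["frame"],cv2.COLOR_RGB2BGR))
E
python3 - <<'E'
from h import *
print(env.state())
for n in("side","top"):
    d=cam(n); save(d,n+"0.png"); print(n,d["o"],d["f"],d["cx"],d["cy"],d["Rcw"][:,2])
E
```

```text
{'time_s': 0.0, 'qpos': array([-7.40831057e+01,  1.83522580e+01,  8.97051374e+01,  1.73573775e-03,
        7.20442620e+01, -1.14608439e+00]), 'qvel': array([ 0.04661056,  0.01894353, -0.17147056,  0.13434287,  0.09946095,
        0.05027586]), 'effort': array([ 2.63132279e-03, -4.12456119e+01, -2.31973028e+01,  7.34082260e-02,
        4.57558560e-02, -1.63805580e-04]), 'ee_pos': array([ 168.59006175, -549.20943993,  213.12269682]), 'ee_rot': array([-1.79898396e+02, -3.68322745e-03,  1.70624389e+01]), 'force': array([ 0.05572777, -0.93140579, -0.72100764]), 'torque': array([-0.05034551,  0.00235112, -0.01827251]), 'gripper_force': 0.0, 'gripper_width': 91.1920183763562}
side [124.61687477 372.08624105 726.87844242] 387.95398650108183 286.3761457150511 199.7770269170326 [ 0.4770424  -0.51070026 -0.71527323]
top [407.62147578 -41.76167657 912.7749578 ] 387.4307331716169 283.4050780633608 209.94374276231264 [ 0.16941416 -0.04392843 -0.98456546]
```

View pics/top0.png

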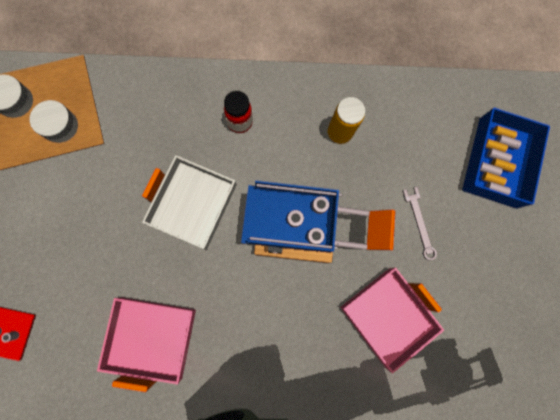

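View pics/side0.png

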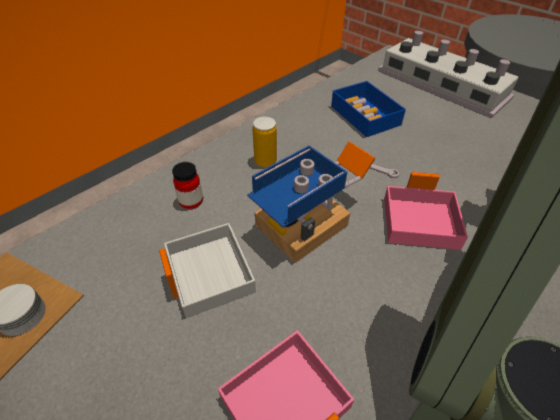

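The top view shows the aluminium tray at (190,202) with its orange plate at (153,184). The pink look-alike trays are at (148,340) and (392,318), the cart is at (290,217) with its handle plate at (381,230), and the other blue box at (507,158) is a parts bin. I choose the grey-white tray at (190,202). In the side view the same tray is at (208,268), the cart at (300,185) and the handle at (355,160).

Run:
```python
from h import *
D={}
for n in("top","side"):
    d=D[n]=cam(n); hsv=cv2.cvtColor(d["frame"],cv2.COLOR_RGB2HSV)
    for nm,lo,hi,win in(("blue",(100,120,40),(125,255,255),None),("orange",(3,200,120),(14,255,255),None),("white",(0,0,150),(180,40,255),None),("wood",(10,90,60),(22,210,255),None)):
        m=cv2.inRange(hsv,lo,hi); m=cv2.morphologyEx(m,cv2.MORPH_CLOSE,np.ones((3,3)))
        for c in cv2.findContours(m,0,2)[0]:
            if 150<cv2.contourArea(c)<15000:
                r=cv2.minAreaRect(c); x,y=r[0]
                if n=="top" and not(130<x<440 and 140<y<300): continue
                if n=="side" and not(130<x<440 and 120<y<320): continue
                p=cv2.approxPolyDP(cv2.convexHull(c),3,True)[:,0].tolist()
                print(n,nm,cv2.contourArea(c),np.round(r[0],1),np.round(r[1]),round(r[2]),p)
    c=d["frame"]
    big=cv2.resize(c[130:290,130:410] if n=="top" else c[130:330,140:420],None,fx=2.8,fy=2.8,interpolation=cv2.INTER_CUBIC)
    cv2.imwrite(f"pics/{n}c.png",big[:,:,::-1])
```

```text
top blue 5090.0 [290.1 215.9] [93. 63.] 6 [[249, 186], [259, 181], [337, 190], [333, 250], [241, 242]]
top orange 917.5 [380.7 229.1] [25. 40.] 4 [[393, 210], [392, 248], [368, 248], [370, 212]]
top white 206.0 [289.4 233.8] [73. 17.] 6 [[325, 246], [252, 238], [318, 228]]
top white 167.0 [295.5 218. ] [15. 15.] 45 [[296, 210], [303, 218], [294, 225], [288, 216]]
top white 163.5 [321. 204.] [14. 14.] 90 [[324, 197], [328, 206], [318, 211], [314, 201]]
top white 534.5 [421.3 223.3] [76. 16.] 74 [[404, 189], [417, 187], [436, 250], [434, 259], [425, 256]]
top white 5007.5 [188.  200.8] [68. 79.] 25 [[174, 155], [235, 179], [203, 248], [141, 222]]
top wood 678.0 [292.9 253.5] [79. 11.] 6 [[332, 259], [321, 262], [257, 255], [254, 246], [331, 252]]
side blue 4508.5 [296.4 182.6] [60. 94.] 57 [[309, 146], [346, 172], [343, 187], [282, 226], [248, 195], [253, 175]]
side orange 356.5 [423.6 180.5] [28. 15.] 5 [[438, 175], [433, 188], [409, 186], [413, 172]]
side orange 676.0 [355.1 159.5] [31. 24.] 32 [[349, 142], [374, 158], [361, 177], [338, 160]]
side white 4659.0 [208.2 262.6] [67. 77.] 72 [[229, 223], [254, 280], [182, 306], [164, 242]]
side white 220.0 [264.  122.5] [13. 22.] 90 [[275, 121], [266, 129], [253, 123], [261, 116]]
side wood 2311.0 [303.8 232.2] [57. 95.] 83 [[349, 212], [343, 228], [295, 262], [255, 224], [255, 211], [334, 200]]
```

View pics/topc.png

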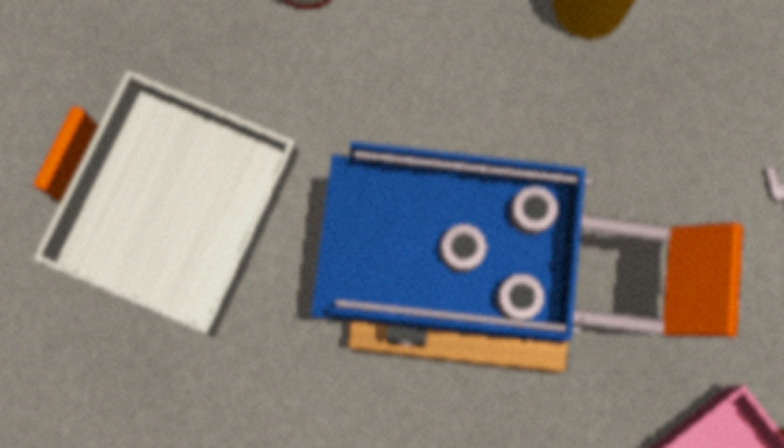

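View pics/sidec.png

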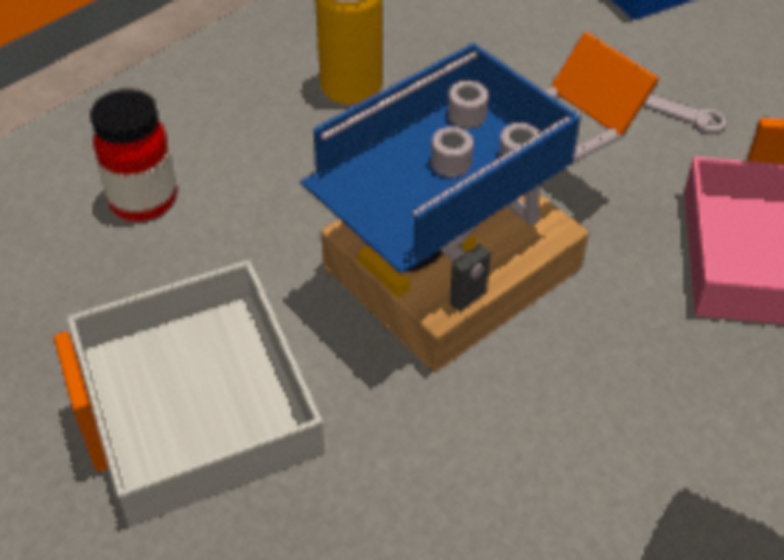

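The crops confirm the choice: the light-grey tray has its plate on the far-left side. The cart's front lip faces it, and the handle plate leans away on the right. Next I triangulate the corners.

Run:
```python
from h import *
t,s=cam("top"),cam("side")
P=dict(lipF=((331,156),(303,183)),lipN=((313,317),(404,268)),rearF=((585,168),(474,45)),rearN=((573,338),(578,120)),
hTF=((742,224),(585,34)),hTN=((738,335),(657,73)),hBN=((665,335),(620,133)),
trA=((128,72),(72,318)),trB=((295,143),(248,265)),trC=((212,333),(321,420)),trD=((37,260),(122,495)),
)
X={}
for k,(a,b) in P.items():
    p,e=tri(t,130+np.array(a)/2.8,s,np.array([140,130])+np.array(b)/2.8); X[k]=p; print(k,p.round(1),round(e,1))
f=(X["lipF"]+X["lipN"])/2; r=(X["rearF"]+X["rearN"])/2; h=(X["hTF"]+X["hTN"])/2
for nm,v in(("rear-lip",f-r),("handle-lip",f-h),("lip across",X["lipN"]-X["lipF"])): print(nm,np.hypot(*v[:2]),np.degrees(np.arctan2(v[1],v[0])))
print("tray mid",(X["trA"]+X["trB"]+X["trC"]+X["trD"])/4)
for a,b in("BA","CD","DA","CB"):
    v=X["tr"+b]-X["tr"+a]; print(a,b,np.hypot(*v[:2]),np.degrees(np.arctan2(v[1],v[0])))
# dock edges
for nm,c in(("front F top",(322,232)),("front N top",(427,325)),("front N bot",(434,370)),("rear N top",(587,232))):
    q=np.array([140,130])+np.array(c)/2.8; print(nm,onz(s,*q,50).round(),onz(s,*q,0).round())
for c in((348,346),(567,372)):
    q=130+np.array(c)/2.8; print("dock top view",onz(t,*q,50).round(),onz(t,*q,0).round())
```

```text
lipF [590.4  -3.9 131.7] 1.8
lipN [471.7   5.6 136. ] 0.9
rearF [ 576.2 -183.8  174.5] 1.4
rearN [ 458.5 -173.9  172. ] 1.5
hTF [ 547.2 -306.7  135.1] 2.1
hTN [ 465.  -298.2  142.8] 2.4
hBN [ 466.5 -257.2   99.6] 0.7
trA [678.1 169.   42. ] 2.4
trB [624.6  31.8  35.6] 1.5
trC [467.5  92.6  39.9] 3.9
trD [521.4 231.9  42.7] 0.1
rear-lip 180.23272693087438 85.63888947978225
handle-lip 304.3425626928034 85.29250323749888
lip across 119.01323531599424 175.42995203387818
tray mid [572.85939157 131.34469926  40.04776591]
B A 147.20557342290303 68.6874587413276
C D 149.39219582937872 68.84251002907891
D A 168.85050893839355 -21.887750669412927
C B 168.438437512695 -21.145535655171987
front F top [599. -28.  50.] [634. -58.   0.]
front N top [468. -19.  50.] [494. -48.   0.]
front N bot [436.   8.  50.] [459. -18.   0.]
rear N top [ 440. -186.   50.] [ 463. -227.    0.]
dock top view [457. -17.  50.] [460. -16.   0.]
dock top view [ 439. -191.   50.] [ 441. -200.    0.]
```

```bash
cat >> h.py <<'E'
def plan(target,rpy=None,step=45,deg=9):
    """per-row numbers: shift first (in present tool axes), then the turn"""
    s=env.state(); A=R.from_euler('xyz',s["ee_rot"],degrees=True); v=A.inv().apply(np.array(target)-s["ee_pos"])
    n=max(1,int(np.ceil(np.linalg.norm(v)/step))); print("shift rows",n,"each",(v/n/500).round(4),"total",(v/500).round(4))
    if rpy is not None:
        w=np.degrees((A.inv()*R.from_euler('xyz',rpy,degrees=True)).as_rotvec()); n=max(1,int(np.ceil(np.linalg.norm(w)/deg))); print("turn rows",n,"each",(w/n/30).round(4),"total",(w/30).round(4))
E
python3 -c "
from h import *
plan([602,207,220],[180,0,158.8])"
```

```text
shift rows 20 each [ 0.0636 -0.0596 -0.0006] total [ 1.2725 -1.1923 -0.012 ]
turn rows 16 each [-0.000e+00 -1.000e-04 -2.953e-01] total [-4.0000e-04 -1.2000e-03 -4.7246e+00]
```

>>> send_rows --motion '[{"tz": -0.05},{"tz": -0.05},{"tx": 0.064,"ty": -0.06},{"tx": 0.064,"ty": -0.06},{"tx": 0.064,"ty": -0.06},{"tx": 0.064,"ty": -0.06},{"tx": 0.064,"ty": -0.06},{"tx": 0.064,"ty": -0.06},{"tx": 0.064,"ty": -0.06},{"tx": 0.064,"ty": -0.06},{"tx": 0.064,"ty": -0.06},{"tx": 0.064,"ty": -0.06}]'

```text
invalid input at $.motion[0]: expected keys tx, ty, tz, rx, ry, rz, gripper
```

>>> send_rows --motion '[{"tx": 0.064,"ty": -0.06},{"tx": 0.064,"ty": -0.06},{"tx": 0.064,"ty": -0.06},{"tx": 0.064,"ty": -0.06},{"tx": 0.064,"ty": -0.06},{"tx": 0.064,"ty": -0.06},{"tx": 0.064,"ty": -0.06},{"tx": 0.064,"ty": -0.06},{"tx": 0.064,"ty": -0.06},{"tx": 0.064,"ty": -0.06}]'

```text
invalid input at $.motion[0]: expected keys tx, ty, tz, rx, ry, rz, gripper
```

>>> send_rows --motion '[{"rz": -0.3},{"rz": -0.3},{"rz": -0.3},{"rz": -0.3},{"rz": -0.3},{"rz": -0.3},{"rz": -0.3},{"rz": -0.3}]'

```text
invalid input at $.motion[0]: expected keys tx, ty, tz, rx, ry, rz, gripper
```

>>> send_rows --motion '[{"rz": -0.3},{"rz": -0.3},{"rz": -0.3},{"rz": -0.3},{"rz": -0.3},{"rz": -0.3},{"rz": -0.3},{"rz": -0.22},{}]'

```text
invalid input at $.motion[0]: expected keys tx, ty, tz, rx, ry, rz, gripper
```

>>> send_rows --motion '[{"tx": 0,"ty": 0,"tz": -0.1,"rx": 0,"ry": 0,"rz": 0,"gripper": -1},{"tx": 0.085,"ty": -0.08,"tz": 0,"rx": 0,"ry": 0,"rz": 0,"gripper": -1},{"tx": 0.085,"ty": -0.08,"tz": 0,"rx": 0,"ry": 0,"rz": 0,"gripper": -1},{"tx": 0.085,"ty": -0.08,"tz": 0,"rx": 0,"ry": 0,"rz": 0,"gripper": -1},{"tx": 0.085,"ty": -0.08,"tz": 0,"rx": 0,"ry": 0,"rz": 0,"gripper": -1},{"tx": 0.085,"ty": -0.08,"tz": 0,"rx": 0,"ry": 0,"rz": 0,"gripper": -1},{"tx": 0.085,"ty": -0.08,"tz": 0,"rx": 0,"ry": 0,"rz": 0,"gripper": -1},{"tx": 0.085,"ty": -0.08,"tz": 0,"rx": 0,"ry": 0,"rz": 0,"gripper": -1}]'

```text
time_s: 1.3
ee_pos: [371.6, -193.1, 264.2]
ee_rot: [180.0, -0.0, 17.0]
force: [-0.2, -0.1, -0.6]
gripper_width: 90.7
gripper_force: 0.0
```

>>> send_rows --motion '[{"tx": 0.085,"ty": -0.08,"tz": 0,"rx": 0,"ry": 0,"rz": 0,"gripper": -1},{"tx": 0.085,"ty": -0.08,"tz": 0,"rx": 0,"ry": 0,"rz": 0,"gripper": -1},{"tx": 0.085,"ty": -0.08,"tz": 0,"rx": 0,"ry": 0,"rz": 0,"gripper": -1},{"tx": 0.085,"ty": -0.08,"tz": 0,"rx": 0,"ry": 0,"rz": 0,"gripper": -1},{"tx": 0.085,"ty": -0.08,"tz": 0,"rx": 0,"ry": 0,"rz": 0,"gripper": -1},{"tx": 0.085,"ty": -0.08,"tz": 0,"rx": 0,"ry": 0,"rz": 0,"gripper": -1},{"tx": 0.085,"ty": -0.08,"tz": 0,"rx": 0,"ry": 0,"rz": 0,"gripper": -1},{"tx": 0.085,"ty": -0.08,"tz": 0,"rx": 0,"ry": 0,"rz": 0,"gripper": -1}]'

```text
time_s: 2.3
ee_pos: [602.8, 212.7, 263.8]
ee_rot: [180.0, -0.0, 17.1]
force: [0.3, -1.1, 0.2]
gripper_width: 91.5
gripper_force: 0.0
```

>>> send_rows --motion '[{"tx": 0,"ty": 0,"tz": 0,"rx": 0,"ry": 0,"rz": -0.35,"gripper": -1},{"tx": 0,"ty": 0,"tz": 0,"rx": 0,"ry": 0,"rz": -0.35,"gripper": -1},{"tx": 0,"ty": 0,"tz": 0,"rx": 0,"ry": 0,"rz": -0.35,"gripper": -1},{"tx": 0,"ty": 0,"tz": 0,"rx": 0,"ry": 0,"rz": -0.35,"gripper": -1},{"tx": 0,"ty": 0,"tz": 0,"rx": 0,"ry": 0,"rz": -0.35,"gripper": -1},{"tx": 0,"ty": 0,"tz": 0,"rx": 0,"ry": 0,"rz": -0.35,"gripper": -1},{"tx": 0,"ty": 0,"tz": 0,"rx": 0,"ry": 0,"rz": -0.35,"gripper": -1}]'

```text
time_s: 3.18
ee_pos: [602.0, 210.9, 263.7]
ee_rot: [-180.0, 0.0, 90.9]
force: [0.1, -0.2, 1.2]
gripper_width: 91.1
gripper_force: 0.0
```

>>> send_rows --motion '[{"tx": 0,"ty": 0,"tz": 0,"rx": 0,"ry": 0,"rz": -0.35,"gripper": -1},{"tx": 0,"ty": 0,"tz": 0,"rx": 0,"ry": 0,"rz": -0.35,"gripper": -1},{"tx": 0,"ty": 0,"tz": 0,"rx": 0,"ry": 0,"rz": -0.35,"gripper": -1},{"tx": 0,"ty": 0,"tz": 0,"rx": 0,"ry": 0,"rz": -0.35,"gripper": -1},{"tx": 0,"ty": 0,"tz": 0,"rx": 0,"ry": 0,"rz": -0.35,"gripper": -1},{"tx": 0,"ty": 0,"tz": 0,"rx": 0,"ry": 0,"rz": -0.35,"gripper": -1},{"tx": 0,"ty": 0,"tz": 0,"rx": 0,"ry": 0,"rz": -0.17,"gripper": -1},{"tx": 0,"ty": 0,"tz": 0,"rx": 0,"ry": 0,"rz": 0,"gripper": -1}]'

```text
time_s: 4.18
ee_pos: [602.1, 210.9, 263.8]
ee_rot: [-180.0, -0.0, 158.6]
force: [-0.4, -0.5, 0.4]
gripper_width: 91.3
gripper_force: 0.0
```

Run:
```python
from h import *
s=env.state(); print(s["time_s"],s["ee_pos"],s["ee_rot"],s["qpos"])
d=cam("wrist"); save(d,"w1.png"); print(d["o"],proj(d,[602,207,90]))
hsv=cv2.cvtColor(d["frame"],cv2.COLOR_RGB2HSV); m=cv2.inRange(hsv,(3,180,100),(14,255,255))
for c in cv2.findContours(m,0,2)[0]:
    if cv2.contourArea(c)>200: print(cv2.minAreaRect(c), cv2.approxPolyDP(cv2.convexHull(c),4,True)[:,0].tolist())
```

```text
4.175 [602.05403012 210.91986448 263.77216625] [-1.79985935e+02 -9.82516324e-03  1.58597629e+02] [ 1.82765489e+01  2.27874413e+01  7.57006415e+01 -4.60222483e-03
  8.15284596e+01 -5.03204031e+01]
[535.84076057 236.15301674 434.50824426] [276.06182652 199.37976539]
```

View pics/w1.png

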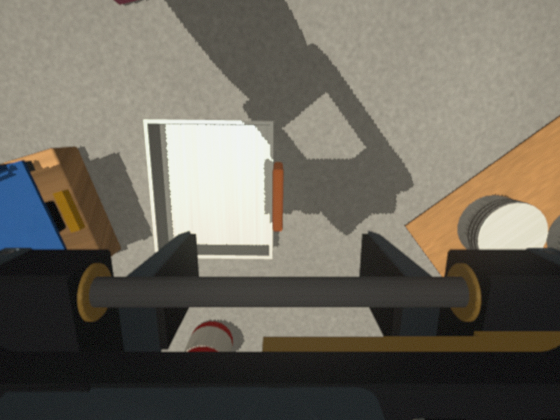

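The wrist view shows the tray's plate at (278,197), against a prediction of (276,199). The dock's front edge runs from (78,148) to (120,250). I take one refined fix from this view.

Run:
```python
from h import *
d=cam("wrist"); hsv=cv2.cvtColor(d["frame"],cv2.COLOR_RGB2HSV); m=cv2.inRange(hsv,(2,150,50),(16,255,255)); m[240:]=0; m[:,:240]=0; m[:,320:]=0
c=max(cv2.findContours(m,0,2)[0],key=cv2.contourArea); r=cv2.minAreaRect(c); print(r)
p=cv2.boxPoints(r); print([onz(d,*q,90).round(1) for q in p], onz(d,*r[0],90))
for q in((148,122),(272,122),(272,258),(155,258)): print("rim",onz(d,*q,45).round(1))
a=np.radians(85.4); xd=np.array([np.cos(a),np.sin(a)]); yd=np.array([-xd[1],xd[0]]); O=np.array([525.8,-69])
for y in(75,-75):
    for z in (50,0): print("dock pred",y,z,proj(d,[*(O+45*xd+y*yd),z]).round(1))
plan([602,207,54],[180,0,158.8])
```

```text
((277.5, 196.5), (67.0, 9.0), 90.0)
[array([564.5, 218.4,  90. ]), array([568. , 227.2,  90. ]), array([636.7, 200.4,  90. ]), array([633. , 191.1,  90. ])] [599.6437209  209.62286841  90.        ]
rim [471.9  99.2  45. ]
rim [524.2 232.3  45. ]
rim [680.2 170.1  45. ]
rim [625.2  30.3  45. ]
dock pred 75 50 [ 49.1 146. ]
dock pred 75 0 [ 75.3 144.2]
dock pred -75 50 [103.5 261.3]
dock pred -75 0 [121.8 247.6]
shift rows 5 each [-0.0006 -0.0014  0.0839] total [-0.0028 -0.0072  0.4197]
turn rows 1 each [-0.0004 -0.0001 -0.0074] total [-0.0004 -0.0001 -0.0074]
```

>>> send_rows --motion '[{"tx": 0,"ty": -0.002,"tz": 0.1,"rx": 0,"ry": 0,"rz": 0,"gripper": -1},{"tx": 0,"ty": -0.002,"tz": 0.1,"rx": 0,"ry": 0,"rz": 0,"gripper": -1},{"tx": 0,"ty": 0,"tz": 0.1,"rx": 0,"ry": 0,"rz": 0,"gripper": -1},{"tx": 0,"ty": 0,"tz": 0.07,"rx": 0,"ry": 0,"rz": 0,"gripper": -1},{"tx": 0,"ty": 0,"tz": 0.044,"rx": 0,"ry": 0,"rz": 0,"gripper": -1},{"tx": 0,"ty": 0,"tz": 0,"rx": 0,"ry": 0,"rz": 0,"gripper": 1},{"tx": 0,"ty": 0,"tz": 0,"rx": 0,"ry": 0,"rz": 0,"gripper": 1},{"tx": 0,"ty": 0,"tz": 0,"rx": 0,"ry": 0,"rz": 0,"gripper": 1},{"tx": 0,"ty": 0,"tz": 0,"rx": 0,"ry": 0,"rz": 0,"gripper": 1},{"tx": 0,"ty": 0,"tz": 0,"rx": 0,"ry": 0,"rz": 0,"gripper": 1}]' --grip_force 20

```text
time_s: 5.52
ee_pos: [601.6, 209.1, 57.4]
ee_rot: [180.0, 0.0, 158.7]
force: [0.3, 0.0, -0.2]
gripper_width: 44.1
gripper_force: 0.0
```

>>> send_rows --motion '[{"tx": 0,"ty": 0,"tz": 0,"rx": 0,"ry": 0,"rz": 0,"gripper": 1},{"tx": 0,"ty": 0,"tz": 0,"rx": 0,"ry": 0,"rz": 0,"gripper": 1}]'

```text
time_s: 5.78
ee_pos: [601.4, 209.0, 57.0]
ee_rot: [-180.0, 0.0, 158.7]
force: [-0.6, 0.3, 0.5]
gripper_width: 24.4
gripper_force: 0.0
```

>>> send_rows --motion '[{"tx": 0,"ty": 0,"tz": 0,"rx": 0,"ry": 0,"rz": 0,"gripper": 1},{"tx": 0,"ty": 0,"tz": 0,"rx": 0,"ry": 0,"rz": 0,"gripper": 1},{"tx": 0,"ty": 0,"tz": 0,"rx": 0,"ry": 0,"rz": 0,"gripper": 1}]'

```text
time_s: 6.15
ee_pos: [601.2, 209.2, 56.9]
ee_rot: [-180.0, -0.0, 158.7]
force: [-0.7, 1.2, 0.1]
gripper_width: 11.9
gripper_force: 20.0
```

```bash
python3 -c "
from h import *
print(env.state()['ee_pos'],env.state()['gripper_width'],env.state()['gripper_force'])
plan([541.9,174,env.state()['ee_pos'][2]],[180,0,175.4],12,3)"
```

```text
[601.21719781 209.19969471  56.86002543] 11.855905757361361 19.993667900562286
shift rows 6 each [ 0.0141 -0.0181  0.    ] total [ 0.0849 -0.1087  0.    ]
turn rows 6 each [-0.     -0.0001 -0.093 ] total [-1.000e-04 -6.000e-04 -5.577e-01]
```

>>> send_rows --motion '[{"tx": 0.014,"ty": -0.018,"tz": 0,"rx": 0,"ry": 0,"rz": 0,"gripper": 1},{"tx": 0.014,"ty": -0.018,"tz": 0,"rx": 0,"ry": 0,"rz": 0,"gripper": 1},{"tx": 0.014,"ty": -0.018,"tz": 0,"rx": 0,"ry": 0,"rz": 0,"gripper": 1},{"tx": 0.014,"ty": -0.018,"tz": 0,"rx": 0,"ry": 0,"rz": 0,"gripper": 1},{"tx": 0.014,"ty": -0.018,"tz": 0,"rx": 0,"ry": 0,"rz": 0,"gripper": 1},{"tx": 0.014,"ty": -0.018,"tz": 0,"rx": 0,"ry": 0,"rz": 0,"gripper": 1},{"tx": 0,"ty": 0,"tz": 0,"rx": 0,"ry": 0,"rz": -0.11,"gripper": 1},{"tx": 0,"ty": 0,"tz": 0,"rx": 0,"ry": 0,"rz": -0.11,"gripper": 1},{"tx": 0,"ty": 0,"tz": 0,"rx": 0,"ry": 0,"rz": -0.11,"gripper": 1},{"tx": 0,"ty": 0,"tz": 0,"rx": 0,"ry": 0,"rz": -0.11,"gripper": 1},{"tx": 0,"ty": 0,"tz": 0,"rx": 0,"ry": 0,"rz": -0.11,"gripper": 1},{"tx": 0,"ty": 0,"tz": 0,"rx": 0,"ry": 0,"rz": 0,"gripper": 1}]'

```text
time_s: 7.65
ee_pos: [541.2, 173.0, 56.8]
ee_rot: [-179.9, -0.1, 175.1]
force: [-2.2, -2.2, 0.5]
gripper_width: 11.6
gripper_force: 20.0
```

Run:
```python
from h import *
s=env.state(); print(s["ee_pos"],s["ee_rot"])
plan([541.9,131.4,s['ee_pos'][2]],None,12,3)
d=cam("top"); f=d["frame"]; cv2.imwrite("pics/t2.png",cv2.resize(f[130:290,130:410],None,fx=2.8,fy=2.8,interpolation=cv2.INTER_CUBIC)[:,:,::-1])
```

```text
[541.17354044 173.03460769  56.84835582] [-1.79913370e+02 -1.37862432e-01  1.75081138e+02]
shift rows 4 each [-0.0021 -0.0207  0.    ] total [-0.0086 -0.0828  0.0001]
```

View pics/t2.png

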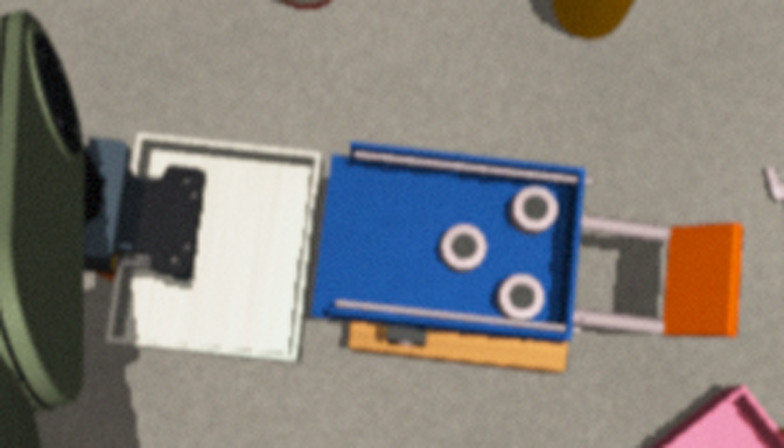

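The tray has turned with the hand. Its front rim corners are at crop (322,155) and (298,360), parallel to the lip. I check these numerically.

Run:
```python
from h import *
d=cam("top"); a=np.radians(85.4); xd=np.array([np.cos(a),np.sin(a)]); yd=np.array([-xd[1],xd[0]]); O=np.array([525.8,-69])
for q in((322,155),(298,360),(138,133),(108,342)):
    p=onz(d,*(130+np.array(q)/2.8),45)[:2]; print(p.round(1),"dock",((p-O)@xd).round(1),((p-O)@yd).round(1))
```

```text
[612.1   8.3] dock 84.0 -79.8
[445.4  22.2] dock 84.4 87.4
[626.8 158. ] dock 234.4 -82.5
[457.2 171.4] dock 234.1 87.7
```

>>> send_rows --motion '[{"tx": -0.002,"ty": -0.02,"tz": 0,"rx": 0,"ry": 0,"rz": 0,"gripper": 1},{"tx": -0.002,"ty": -0.02,"tz": 0,"rx": 0,"ry": 0,"rz": 0,"gripper": 1},{"tx": -0.002,"ty": -0.02,"tz": 0,"rx": 0,"ry": 0,"rz": 0,"gripper": 1},{"tx": -0.001,"ty": -0.012,"tz": 0,"rx": 0,"ry": 0,"rz": 0,"gripper": 1},{"tx": 0,"ty": -0.003,"tz": 0,"rx": 0,"ry": 0,"rz": 0,"gripper": 1}]'

```text
time_s: 8.38
ee_pos: [543.0, 136.0, 56.9]
ee_rot: [180.0, 0.0, 175.1]
force: [0.6, 3.1, -0.7]
gripper_width: 11.6
gripper_force: 20.0
```

>>> send_rows --motion '[{"tx": 0,"ty": -0.003,"tz": 0,"rx": 0,"ry": 0,"rz": 0,"gripper": 1},{"tx": 0,"ty": 0,"tz": 0,"rx": 0,"ry": 0,"rz": 0,"gripper": 1}]'

```text
time_s: 8.62
ee_pos: [542.8, 134.8, 56.9]
ee_rot: [-180.0, -0.0, 175.2]
force: [-0.3, 0.7, -1.1]
gripper_width: 12.3
gripper_force: 20.0
```

>>> send_rows --motion '[{"tx": 0,"ty": -0.003,"tz": 0,"rx": 0,"ry": 0,"rz": 0,"gripper": 1},{"tx": 0,"ty": 0,"tz": 0,"rx": 0,"ry": 0,"rz": 0,"gripper": 1}]'

```text
time_s: 8.88
ee_pos: [542.8, 133.6, 56.9]
ee_rot: [180.0, 0.0, 175.2]
force: [0.6, 2.9, -2.7]
gripper_width: 11.9
gripper_force: 20.0
```

>>> send_rows --motion '[{"tx": 0,"ty": -0.003,"tz": 0,"rx": 0,"ry": 0,"rz": 0,"gripper": 1},{"tx": 0,"ty": 0,"tz": 0,"rx": 0,"ry": 0,"rz": 0,"gripper": 1}]'

```text
time_s: 9.12
ee_pos: [543.3, 133.2, 57.2]
ee_rot: [179.8, 0.1, 175.1]
force: [0.6, 6.2, -1.4]
gripper_width: 12.1
gripper_force: 20.0
```

>>> send_rows --motion '[{"tx": 0,"ty": -0.003,"tz": 0,"rx": 0,"ry": 0,"rz": 0,"gripper": 1},{"tx": 0,"ty": 0,"tz": 0,"rx": 0,"ry": 0,"rz": 0,"gripper": 1}]'

```text
time_s: 9.38
ee_pos: [543.7, 132.9, 57.6]
ee_rot: [179.7, 0.2, 175.0]
force: [1.7, 9.9, 0.1]
gripper_width: 11.8
gripper_force: 20.0
```

>>> send_rows --motion '[{"tx": 0,"ty": 0.002,"tz": 0,"rx": 0,"ry": 0,"rz": 0,"gripper": 1},{"tx": 0,"ty": 0,"tz": 0,"rx": 0,"ry": 0,"rz": 0,"gripper": -1},{"tx": 0,"ty": 0,"tz": 0,"rx": 0,"ry": 0,"rz": 0,"gripper": -1},{"tx": 0,"ty": 0,"tz": 0,"rx": 0,"ry": 0,"rz": 0,"gripper": -1},{"tx": 0,"ty": 0,"tz": 0,"rx": 0,"ry": 0,"rz": 0,"gripper": -1},{"tx": 0,"ty": 0,"tz": -0.06,"rx": 0,"ry": 0,"rz": 0,"gripper": -1},{"tx": 0,"ty": 0,"tz": -0.12,"rx": 0,"ry": 0,"rz": 0,"gripper": -1},{"tx": 0,"ty": 0.05,"tz": -0.11,"rx": 0,"ry": 0,"rz": 0,"gripper": -1},{"tx": 0,"ty": 0.05,"tz": -0.11,"rx": 0,"ry": 0,"rz": 0,"gripper": -1},{"tx": 0,"ty": 0.05,"tz": -0.11,"rx": 0,"ry": 0,"rz": 0,"gripper": -1},{"tx": 0,"ty": 0,"tz": 0,"rx": 0,"ry": 0,"rz": 0,"gripper": -1}]'

```text
time_s: 10.75
ee_pos: [550.7, 208.1, 317.0]
ee_rot: [179.7, 0.5, 175.3]
force: [-0.6, 0.5, -0.1]
gripper_width: 91.2
gripper_force: 0.0
```

Run:
```python
from h import *
d=cam("wrist"); s=env.state(); print(s["ee_pos"],s["ee_rot"],s["qpos"]); save(d,"w2.png")
t=cam("top"); cv2.imwrite("pics/t3.png",t["frame"][:,:,::-1])
s=cam("side"); 
a=cv2.resize(s["frame"][130:330,140:420],None,fx=2.8,fy=2.8,interpolation=cv2.INTER_CUBIC); cv2.imwrite("pics/s3.png",a[:,:,::-1])
b=np.hstack([cv2.resize(d["frame"],(400,300)),cv2.resize(t["frame"],(400,300))]); b=np.vstack([b,np.zeros((0,800,3),np.uint8)]); cv2.imwrite("pics/b3.png",b[:,:,::-1])
```

```text
[549.47759858 206.84987917 313.8153984 ] [179.92304777   0.23445045 175.23057645] [ 1.95214731e+01  1.68702022e+01  7.75353115e+01 -2.63928018e-02
  8.53491367e+01 -6.57071771e+01]
```

View pics/w2.png

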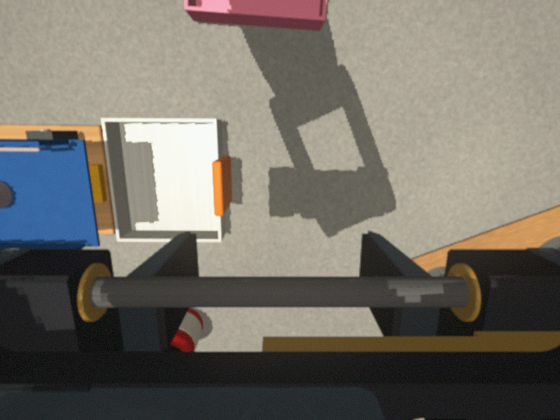

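The tray stands flush against the platform: rim corners at about (103,119), (219,119), (220,241) and (118,241), dock edge at its left. I check the numbers and plan the handle approach.

Run:
```python
from h import *
a=np.radians(85.4); xd=np.array([np.cos(a),np.sin(a)]); yd=np.array([-xd[1],xd[0]]); O=np.array([525.8,-69])
d=cam("wrist")
for q,z in(((103,119),45),((219,119),45),((220,241),45),((118,241),45),((82,139),135),((98,246),135)):
    p=onz(d,*q,z)[:2]; print(p.round(1),"dock",((p-O)@xd).round(1),((p-O)@yd).round(1))
# cart grip & approach orientation: tool z along plate: forward and down, 40 deg from vertical
g=np.array([*(O-219*xd),125.]); th=np.radians(40)
f=np.array([*xd,0]); zt=np.sin(th)*f-np.cos(th)*np.array([0,0,1])
print("grip",g)
for sg in(1,-1):
    yt=sg*(np.cos(th)*f+np.sin(th)*np.array([0,0,1])); xt=np.cross(yt,zt); M=np.c_[xt,yt,zt]
    print(sg,R.from_matrix(M).as_euler('xyz',degrees=True),"TCP",g+19*zt,"standoff",g-100*zt)
```

```text
[443.2 -14.2] dock 48.0 86.7
[456.  135.1] dock 197.8 86.0
[620.9 114.8] dock 190.8 -80.0
[608.6 -29.5] dock 46.0 -79.4
[468.1   6.1] dock 70.2 63.5
[585.6  -3.7] dock 69.9 -54.4
grip [ 508.23643557 -287.29457438  125.        ]
1 [140.    0.  175.4] TCP [ 509.21590219 -275.12094924  110.44515558] standoff [ 503.08134809 -351.36628565  201.60444431]
-1 [-140.     0.    -4.6] TCP [ 509.21590219 -275.12094924  110.44515558] standoff [ 503.08134809 -351.36628565  201.60444431]
```

```bash
python3 -c "
from h import *
plan([502,-365,330],[180,0,-4.6],57,10.4)"
```

```text
shift rows 11 each [-0.0004 -0.1041 -0.0034] total [-0.0047 -1.1446 -0.0377]
turn rows 18 each [-5.000e-04  3.000e-04  3.329e-01] total [-9.3000e-03  5.5000e-03  5.9913e+00]
```

>>> send_rows --motion '[{"tx": 0,"ty": -0.104,"tz": -0.01,"rx": 0,"ry": 0,"rz": 0,"gripper": -1},{"tx": 0,"ty": -0.104,"tz": -0.01,"rx": 0,"ry": 0,"rz": 0,"gripper": -1},{"tx": 0,"ty": -0.104,"tz": -0.01,"rx": 0,"ry": 0,"rz": 0,"gripper": -1},{"tx": 0,"ty": -0.104,"tz": 0,"rx": 0,"ry": 0,"rz": 0,"gripper": -1},{"tx": 0,"ty": -0.104,"tz": 0,"rx": 0,"ry": 0,"rz": 0,"gripper": -1},{"tx": 0,"ty": -0.104,"tz": 0,"rx": 0,"ry": 0,"rz": 0,"gripper": -1},{"tx": 0,"ty": -0.104,"tz": 0,"rx": 0,"ry": 0,"rz": 0,"gripper": -1},{"tx": 0,"ty": -0.104,"tz": 0,"rx": 0,"ry": 0,"rz": 0,"gripper": -1},{"tx": 0,"ty": -0.104,"tz": 0,"rx": 0,"ry": 0,"rz": 0,"gripper": -1},{"tx": 0,"ty": -0.104,"tz": 0,"rx": 0,"ry": 0,"rz": 0,"gripper": -1},{"tx": 0,"ty": -0.104,"tz": 0,"rx": 0,"ry": 0,"rz": 0,"gripper": -1}]'

```text
time_s: 12.32
ee_pos: [499.2, -365.6, 325.0]
ee_rot: [179.9, -0.2, 175.1]
force: [0.0, 0.3, 1.0]
gripper_width: 91.5
gripper_force: 0.0
```

>>> send_rows --motion '[{"tx": 0,"ty": 0,"tz": 0,"rx": 0,"ry": 0,"rz": 0.35,"gripper": -1},{"tx": 0,"ty": 0,"tz": 0,"rx": 0,"ry": 0,"rz": 0.35,"gripper": -1},{"tx": 0,"ty": 0,"tz": 0,"rx": 0,"ry": 0,"rz": 0.35,"gripper": -1},{"tx": 0,"ty": 0,"tz": 0,"rx": 0,"ry": 0,"rz": 0.35,"gripper": -1},{"tx": 0,"ty": 0,"tz": 0,"rx": 0,"ry": 0,"rz": 0.35,"gripper": -1},{"tx": 0,"ty": 0,"tz": 0,"rx": 0,"ry": 0,"rz": 0.35,"gripper": -1},{"tx": 0,"ty": 0,"tz": 0,"rx": 0,"ry": 0,"rz": 0.35,"gripper": -1},{"tx": 0,"ty": 0,"tz": 0,"rx": 0,"ry": 0,"rz": 0.35,"gripper": -1},{"tx": 0,"ty": 0,"tz": 0,"rx": 0,"ry": 0,"rz": 0.35,"gripper": -1}]'

```text
time_s: 13.45
ee_pos: [499.5, -363.9, 324.9]
ee_rot: [-179.8, -0.1, 80.3]
force: [0.8, 0.8, 0.8]
gripper_width: 91.4
gripper_force: 0.0
```

>>> send_rows --motion '[{"tx": 0,"ty": 0,"tz": 0,"rx": 0,"ry": 0,"rz": 0.35,"gripper": -1},{"tx": 0,"ty": 0,"tz": 0,"rx": 0,"ry": 0,"rz": 0.35,"gripper": -1},{"tx": 0,"ty": 0,"tz": 0,"rx": 0,"ry": 0,"rz": 0.35,"gripper": -1},{"tx": 0,"ty": 0,"tz": 0,"rx": 0,"ry": 0,"rz": 0.35,"gripper": -1},{"tx": 0,"ty": 0,"tz": 0,"rx": 0,"ry": 0,"rz": 0.35,"gripper": -1},{"tx": 0,"ty": 0,"tz": 0,"rx": 0,"ry": 0,"rz": 0.35,"gripper": -1},{"tx": 0,"ty": 0,"tz": 0,"rx": 0,"ry": 0,"rz": 0.35,"gripper": -1},{"tx": 0,"ty": 0,"tz": 0,"rx": 0,"ry": 0,"rz": 0.35,"gripper": -1},{"tx": 0,"ty": 0,"tz": 0,"rx": 0,"ry": 0,"rz": 0.04,"gripper": -1},{"tx": 0,"ty": 0,"tz": 0,"rx": 0,"ry": 0,"rz": 0,"gripper": -1}]'

```text
time_s: 14.7
ee_pos: [500.1, -363.9, 326.0]
ee_rot: [-179.9, 0.1, -4.4]
force: [0.5, 0.2, -0.5]
gripper_width: 90.9
gripper_force: 0.0
```

Run:
```python
from h import *
print(env.state()["time_s"],env.state()["qpos"],env.state()["ee_pos"])
plan([503,-352,201],[-140,0,-4.6],50,10.4)
```

```text
14.7 [-3.71030650e+01  2.00287202e+01  7.12738972e+01 -6.08292311e-03
  8.88047228e+01  5.73352855e+01] [ 500.10331157 -363.89276467  325.97400501]
shift rows 3 each [ 0.0014 -0.008   0.0833] total [ 0.0043 -0.0239  0.25  ]
turn rows 4 each [0.3329 0.0012 0.001 ] total [1.3316 0.0049 0.0041]
```

>>> send_rows --motion '[{"tx": 0,"ty": 0,"tz": 0,"rx": 0.333,"ry": 0,"rz": 0,"gripper": -1},{"tx": 0,"ty": 0,"tz": 0,"rx": 0.333,"ry": 0,"rz": 0,"gripper": -1},{"tx": 0,"ty": 0,"tz": 0,"rx": 0.333,"ry": 0,"rz": 0,"gripper": -1},{"tx": 0,"ty": 0,"tz": 0,"rx": 0.333,"ry": 0,"rz": 0,"gripper": -1},{"tx": 0,"ty": 0,"tz": 0,"rx": 0,"ry": 0,"rz": 0,"gripper": -1},{"tx": 0,"ty": 0,"tz": 0,"rx": 0,"ry": 0,"rz": 0,"gripper": -1}]'

```text
time_s: 15.45
ee_pos: [500.8, -363.5, 327.5]
ee_rot: [-140.2, -0.1, -4.5]
force: [0.7, 0.5, 1.4]
gripper_width: 91.6
gripper_force: 0.0
```

Run:
```python
from h import *
s=env.state(); print(s["qpos"],s["ee_pos"],s["ee_rot"])
d=cam("wrist"); save(d,"w4.png"); print("pred top edge",proj(d,[506.5,-302,141]),"grip",proj(d,[508.2,-287.3,125]))
hsv=cv2.cvtColor(d["frame"],cv2.COLOR_RGB2HSV); m=cv2.inRange(hsv,(2,150,50),(14,255,255))
for c in cv2.findContours(m,0,2)[0]:
    if cv2.contourArea(c)>200: print(cv2.contourArea(c),cv2.approxPolyDP(cv2.convexHull(c),4,True)[:,0].tolist())
plan([503,-352,201],[-140,0,-4.6],50,10.4)
```

```text
[-50.93826311  34.78918299  57.39124899  29.36201602 115.72281793
  49.81804492] [ 500.7617779  -363.48208255  327.45344414] [-1.40182896e+02 -6.68536526e-02 -4.47612699e+00]
pred top edge [343.08751059 195.55152014] grip [338.60311906 191.50090053]
286.0 [[4, 200], [12, 234], [1, 236]]
1127.5 [[332, 155], [347, 160], [340, 231], [328, 217]]
473.0 [[183, 177], [167, 177], [165, 146], [182, 146]]
392.5 [[0, 71], [11, 74], [18, 109], [7, 107]]
373.5 [[12, 50], [23, 52], [31, 89], [20, 88]]
244.0 [[25, 31], [35, 34], [39, 57], [34, 68]]
313.0 [[37, 12], [47, 17], [49, 50], [43, 47]]
421.5 [[2, 4], [14, 7], [22, 45], [10, 43]]
258.5 [[50, 0], [58, 0], [64, 32], [55, 29]]
223.0 [[19, 0], [28, 0], [33, 26], [24, 24]]
shift rows 3 each [0.0006 0.0486 0.07  ] total [0.0018 0.1459 0.21  ]
turn rows 1 each [0.0078 0.0001 0.0068] total [0.0078 0.0001 0.0068]
```

View pics/w4.png

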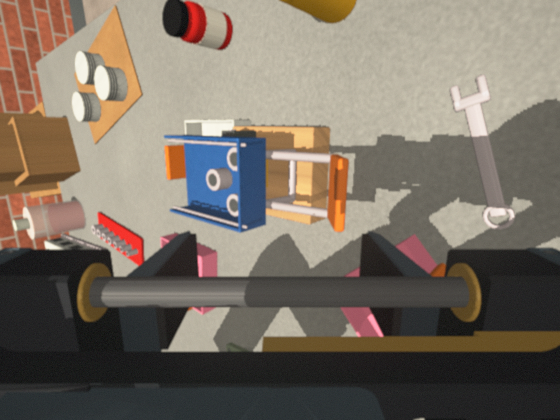

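>>> send_rows --motion '[{"tx": 0,"ty": 0.05,"tz": 0.07,"rx": 0.008,"ry": 0,"rz": 0.007,"gripper": -0.1},{"tx": 0,"ty": 0.05,"tz": 0.07,"rx": 0,"ry": 0,"rz": 0,"gripper": -0.1},{"tx": 0.001,"ty": 0.046,"tz": 0.07,"rx": 0,"ry": 0,"rz": 0,"gripper": -0.1},{"tx": 0,"ty": 0,"tz": 0,"rx": 0,"ry": 0,"rz": 0,"gripper": -0.1},{"tx": 0,"ty": 0,"tz": 0,"rx": 0,"ry": 0,"rz": 0,"gripper": -0.1}]'

```text
time_s: 16.12
ee_pos: [502.8, -352.0, 202.5]
ee_rot: [-140.0, -0.1, -4.6]
force: [0.7, 0.7, 0.9]
gripper_width: 50.4
gripper_force: 0.0
```

Run:
```python
from h import *
s=env.state(); print(s["qpos"],s["ee_pos"],s["ee_rot"],s["gripper_width"])
d=cam("wrist"); hsv=cv2.cvtColor(d["frame"],cv2.COLOR_RGB2HSV); m=cv2.inRange(hsv,(2,150,50),(14,255,255))
for c in cv2.findContours(m,0,2)[0]:
    if cv2.contourArea(c)>900: print(cv2.contourArea(c),cv2.approxPolyDP(cv2.convexHull(c),4,True)[:,0].tolist())
a=np.radians(85.4); xd=np.array([np.cos(a),np.sin(a),0]); yd=np.array([-xd[1],xd[0],0]); g=np.array([508.2,-287.3,125]); e=g+22*np.array([-xd[0]*.643,-xd[1]*.643,.766])
b=6*np.array([xd[0]*.766,xd[1]*.766,.643])
print("pred corners",[proj(d,e+s*b+w*42*yd).round().tolist() for s in(1,-1) for w in(1,-1)])
plan([509.2,-275.1,110.5],[-140,0,-4.6],40)
```

```text
[-50.33714176  37.1300689   70.83250858  27.32224719 101.59400564
  42.65246184] [ 502.80527925 -351.95632851  202.46279505] [-1.39988173e+02 -7.75169916e-02 -4.61776842e+00] 50.423757567608654
pred corners [[271.0, 270.0], [270.0, 169.0], [285.0, 270.0], [286.0, 169.0]]
shift rows 4 each [-0.     -0.0001  0.0602] total [-1.000e-04 -5.000e-04  2.407e-01]
turn rows 1 each [ 0.0008 -0.0035  0.0011] total [ 0.0008 -0.0035  0.0011]
```

>>> send_rows --motion '[{"tx": 0,"ty": 0,"tz": 0.06,"rx": 0,"ry": 0,"rz": 0,"gripper": -0.1},{"tx": 0,"ty": 0,"tz": 0.06,"rx": 0,"ry": 0,"rz": 0,"gripper": -0.1},{"tx": 0,"ty": 0,"tz": 0.06,"rx": 0,"ry": 0,"rz": 0,"gripper": -0.1},{"tx": 0,"ty": 0,"tz": 0.04,"rx": 0,"ry": 0,"rz": 0,"gripper": -0.1},{"tx": 0,"ty": 0,"tz": 0.02,"rx": 0,"ry": 0,"rz": 0,"gripper": -0.1},{"tx": 0,"ty": 0,"tz": 0,"rx": 0,"ry": 0,"rz": 0,"gripper": -0.1}]'

```text
time_s: 16.92
ee_pos: [508.5, -275.1, 108.9]
ee_rot: [-139.9, 0.0, -4.7]
force: [-0.2, 0.1, -0.4]
gripper_width: 50.2
gripper_force: 0.0
```

>>> send_rows --motion '[{"tx": 0,"ty": 0,"tz": 0,"rx": 0,"ry": 0,"rz": 0,"gripper": 1},{"tx": 0,"ty": 0,"tz": 0,"rx": 0,"ry": 0,"rz": 0,"gripper": 1},{"tx": 0,"ty": 0,"tz": 0,"rx": 0,"ry": 0,"rz": 0,"gripper": 1},{"tx": 0,"ty": 0,"tz": 0,"rx": 0,"ry": 0,"rz": 0,"gripper": 1},{"tx": 0,"ty": 0,"tz": 0,"rx": 0,"ry": 0,"rz": 0,"gripper": 1},{"tx": 0,"ty": 0,"tz": 0,"rx": 0,"ry": 0,"rz": 0,"gripper": 1}]' --grip_force 25

```text
time_s: 17.68
ee_pos: [508.2, -272.7, 110.1]
ee_rot: [-139.5, 0.1, -4.7]
force: [0.2, 5.2, 7.3]
gripper_width: 12.4
gripper_force: 25.0
```

Run:
```python
from h import *
s=env.state(); print(s["qpos"],s["ee_pos"],s["ee_rot"],s["gripper_width"],s["force"])
# lift arc: rows in tool axes, constant twist about the axle
a=np.radians(85.4); ax=np.array([525.8,-69,90.])
xd=np.array([np.cos(a),np.sin(a),0]); yd=np.array([-xd[1],xd[0],0])
M=R.from_euler('xyz',s["ee_rot"],degrees=True); r=M.inv().apply(s["ee_pos"]-ax); w=M.inv().apply(yd)
print("axis in tool",w.round(3),"r in tool",r.round(1))
for deg in (2,3,4):
    dth=np.radians(deg); Q=R.from_rotvec(w*dth); print(deg,"shift",((Q.apply(r)-r)/500).round(4),"turn",(w*deg/30).round(4))
for th in(0.5,.8,.9): print(th, (R.from_rotvec(yd*th).apply(s["ee_pos"]-ax)+ax).round(1),(R.from_rotvec(yd*th)*M).as_euler('xyz',degrees=True).round(1))
```

```text
[-45.88831791  37.07483377  85.7315992   29.20141308  87.05352925
  39.38395355] [ 508.21469819 -272.74051047  110.06130886] [-139.5143445     0.14047052   -4.68208238] 12.416688086999187 [0.15636666 5.19259602 7.29292879]
axis in tool [-1.     0.003  0.001] r in tool [  -0.9  142.5 -148. ]
2 shift [-0.     -0.0105 -0.0098] turn [-0.0667  0.0002  0.0001]
3 shift [-0.0001 -0.0159 -0.0145] turn [-0.1     0.0003  0.0001]
4 shift [-0.0001 -0.0213 -0.0192] turn [-1.333e-01  4.000e-04  1.000e-04]
0.5 [ 511.  -238.2  205.6] [-1.682e+02  1.000e-01 -4.700e+00]
0.8 [ 514.3 -196.6  250.7] [174.6   0.   -4.8]
0.9 [ 515.7 -179.9  262.7] [168.9   0.   -4.8]
```

>>> send_rows --motion '[{"tx": 0,"ty": -0.005,"tz": 0,"rx": 0,"ry": 0,"rz": 0,"gripper": 1},{"tx": 0,"ty": -0.016,"tz": -0.0145,"rx": -0.1,"ry": 0,"rz": 0,"gripper": 1},{"tx": 0,"ty": -0.016,"tz": -0.0145,"rx": -0.1,"ry": 0,"rz": 0,"gripper": 1},{"tx": 0,"ty": -0.016,"tz": -0.0145,"rx": -0.1,"ry": 0,"rz": 0,"gripper": 1}]'

```text
time_s: 18.18
ee_pos: [508.7, -267.2, 142.2]
ee_rot: [-149.1, 0.1, -4.7]
force: [2.0, -1.6, -3.2]
gripper_width: 11.9
gripper_force: 25.0
```

```bash
cat >> h.py <<'E'
def cart():
    s=env.state(); a=np.radians(85.4); ax=np.array([525.8,-69,90.]); xd=np.array([np.cos(a),np.sin(a),0])
    M=R.from_euler('xyz',s["ee_rot"],degrees=True); g=s["ee_pos"]-19*M.as_matrix()[:,2]-ax; gx,gz=g@xd,g[2]
    print("t",s["time_s"],"radius",np.hypot(gx,gz).round(1),"theta_pos",(170.92-np.degrees(np.arctan2(gz,gx))).round(2),"roll",s["ee_rot"],"F",s["force"].round(1),"w",round(s["gripper_width"],1))
E
python3 -c "
from h import *
cart()"
```

```text
t 18.175 radius 219.7 theta_pos 9.08 roll [-1.49098942e+02  1.14237248e-01 -4.71951434e+00] F [ 2.  -1.6 -3.2] w 11.9
```

>>> send_rows --motion '[{"tx": 0,"ty": -0.016,"tz": -0.0145,"rx": -0.1,"ry": 0,"rz": 0,"gripper": 1},{"tx": 0,"ty": -0.016,"tz": -0.0145,"rx": -0.1,"ry": 0,"rz": 0,"gripper": 1},{"tx": 0,"ty": -0.016,"tz": -0.0145,"rx": -0.1,"ry": 0,"rz": 0,"gripper": 1},{"tx": 0,"ty": -0.016,"tz": -0.0145,"rx": -0.1,"ry": 0,"rz": 0,"gripper": 1},{"tx": 0,"ty": -0.0078,"tz": -0.0074,"rx": -0.05,"ry": 0,"rz": 0,"gripper": 1},{"tx": 0,"ty": -0.0078,"tz": -0.0074,"rx": -0.05,"ry": 0,"rz": 0,"gripper": 1}]'

```text
time_s: 18.92
ee_pos: [510.7, -247.2, 192.1]
ee_rot: [-164.0, 0.1, -4.7]
force: [1.6, -5.3, 0.8]
gripper_width: 12.1
gripper_force: 25.0
```

```bash
python3 -c "
from h import *
cart()"
```

```text
t 18.925 radius 219.9 theta_pos 24.1 roll [-1.64037590e+02  5.49550052e-02 -4.70344349e+00] F [ 1.6 -5.3  0.8] w 12.1
```

>>> send_rows --motion '[{"tx": 0,"ty": -0.0078,"tz": -0.0074,"rx": -0.05,"ry": 0,"rz": 0,"gripper": 1},{"tx": 0,"ty": -0.0078,"tz": -0.0074,"rx": -0.05,"ry": 0,"rz": 0,"gripper": 1},{"tx": 0,"ty": -0.0078,"tz": -0.0074,"rx": -0.05,"ry": 0,"rz": 0,"gripper": 1},{"tx": 0,"ty": -0.0078,"tz": -0.0074,"rx": -0.05,"ry": 0,"rz": 0,"gripper": 1},{"tx": 0,"ty": -0.0078,"tz": -0.0074,"rx": -0.05,"ry": 0,"rz": 0,"gripper": 1},{"tx": 0,"ty": -0.0078,"tz": -0.0074,"rx": -0.05,"ry": 0,"rz": 0,"gripper": 1},{"tx": 0,"ty": -0.0078,"tz": -0.0074,"rx": -0.05,"ry": 0,"rz": 0,"gripper": 1},{"tx": 0,"ty": -0.0078,"tz": -0.0074,"rx": -0.05,"ry": 0,"rz": 0,"gripper": 1},{"tx": 0,"ty": -0.0078,"tz": -0.0074,"rx": -0.05,"ry": 0,"rz": 0,"gripper": 1},{"tx": 0,"ty": -0.0078,"tz": -0.0074,"rx": -0.05,"ry": 0,"rz": 0,"gripper": 1}]'

```text
time_s: 20.18
ee_pos: [513.7, -214.8, 235.2]
ee_rot: [-179.0, -0.0, -4.7]
force: [2.9, -3.5, 2.0]
gripper_width: 11.9
gripper_force: 25.0
```

Run:
```python
from h import *
cart()
t,s=cam("top"),cam("side")
b=np.hstack([cv2.resize(t["frame"][130:290,130:410],(400,229)),cv2.resize(s["frame"][130:330,140:420],(400,286))[:229]]); cv2.imwrite("pics/l5.png",b[:,:,::-1])
```

```text
t 20.175 radius 220.1 theta_pos 39.16 roll [-1.78974844e+02 -8.70532871e-03 -4.72156041e+00] F [ 2.9 -3.5  2. ] w 11.9
```

View pics/l5.png

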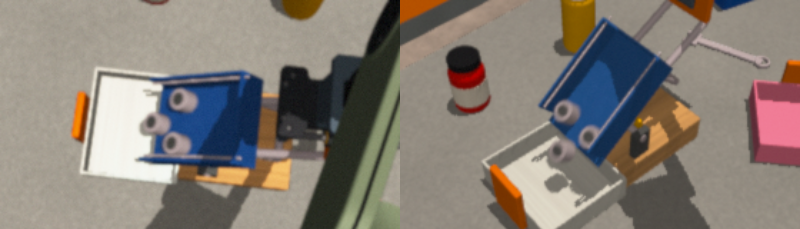

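At about 39° the tappets are at the lip (crop (155,123), with two behind it) and sliding out. I lift a little further and dwell.

>>> send_rows --motion '[{"tx": 0,"ty": -0.0078,"tz": -0.0074,"rx": -0.05,"ry": 0,"rz": 0,"gripper": 1},{"tx": 0,"ty": -0.0078,"tz": -0.0074,"rx": -0.05,"ry": 0,"rz": 0,"gripper": 1},{"tx": 0,"ty": -0.0078,"tz": -0.0074,"rx": -0.05,"ry": 0,"rz": 0,"gripper": 1},{"tx": 0,"ty": -0.0078,"tz": -0.0074,"rx": -0.05,"ry": 0,"rz": 0,"gripper": 1},{"tx": 0,"ty": -0.0078,"tz": -0.0074,"rx": -0.05,"ry": 0,"rz": 0,"gripper": 1},{"tx": 0,"ty": -0.0078,"tz": -0.0074,"rx": -0.05,"ry": 0,"rz": 0,"gripper": 1},{"tx": 0,"ty": 0,"tz": 0,"rx": 0,"ry": 0,"rz": 0,"gripper": 1},{"tx": 0,"ty": 0,"tz": 0,"rx": 0,"ry": 0,"rz": 0,"gripper": 1},{"tx": 0,"ty": 0,"tz": 0,"rx": 0,"ry": 0,"rz": 0,"gripper": 1},{"tx": 0,"ty": 0,"tz": 0,"rx": 0,"ry": 0,"rz": 0,"gripper": 1}]'

```text
time_s: 21.52
ee_pos: [516.0, -190.8, 256.2]
ee_rot: [172.1, -0.0, -4.7]
force: [3.6, -4.8, 4.8]
gripper_width: 12.1
gripper_force: 25.0
```

Run:
```python
from h import *
cart()
t,s=cam("top"),cam("side")
b=np.hstack([cv2.resize(t["frame"][130:290,130:410],(400,229)),cv2.resize(s["frame"][130:330,140:420],(400,286))[:229]]); cv2.imwrite("pics/l6.png",b[:,:,::-1])
```

```text
t 21.525 radius 220.4 theta_pos 48.04 roll [ 1.72133958e+02 -4.18723166e-02 -4.71312154e+00] F [ 3.6 -4.8  4.8] w 12.1
```

View pics/l6.png

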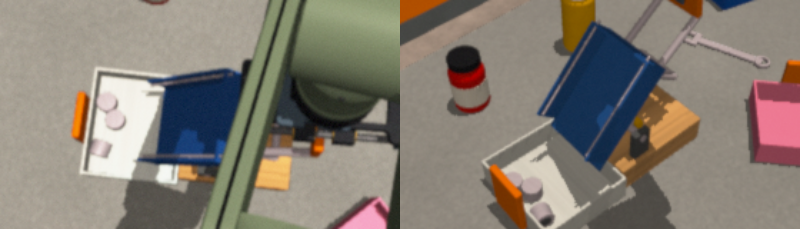

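All three tappets lie in the tray (left crop: (107,102), (115,120) and (100,148)), and the cart is empty. I lower it along the same arc.

>>> send_rows --motion '[{"tx": 0,"ty": 0.0076,"tz": 0.0076,"rx": 0.05,"ry": 0,"rz": 0,"gripper": 1},{"tx": 0,"ty": 0.0151,"tz": 0.0153,"rx": 0.1,"ry": 0,"rz": 0,"gripper": 1},{"tx": 0,"ty": 0.0151,"tz": 0.0153,"rx": 0.1,"ry": 0,"rz": 0,"gripper": 1},{"tx": 0,"ty": 0.0151,"tz": 0.0153,"rx": 0.1,"ry": 0,"rz": 0,"gripper": 1},{"tx": 0,"ty": 0.0151,"tz": 0.0153,"rx": 0.1,"ry": 0,"rz": 0,"gripper": 1},{"tx": 0,"ty": 0.0151,"tz": 0.0153,"rx": 0.1,"ry": 0,"rz": 0,"gripper": 1},{"tx": 0,"ty": 0.0151,"tz": 0.0153,"rx": 0.1,"ry": 0,"rz": 0,"gripper": 1},{"tx": 0,"ty": 0.0151,"tz": 0.0153,"rx": 0.1,"ry": 0,"rz": 0,"gripper": 1},{"tx": 0,"ty": 0.0151,"tz": 0.0153,"rx": 0.1,"ry": 0,"rz": 0,"gripper": 1}]'

```text
time_s: 22.75
ee_pos: [510.4, -250.3, 186.2]
ee_rot: [-162.2, 0.0, -4.8]
force: [0.3, -2.9, -1.6]
gripper_width: 12.0
gripper_force: 25.0
```

```bash
python3 -c "
from h import *
cart()"
```

```text
t 22.75 radius 219.8 theta_pos 22.26 roll [-1.62203448e+02  4.57042599e-02 -4.77920381e+00] F [ 0.3 -2.9 -1.6] w 12.0
```

>>> send_rows --motion '[{"tx": 0,"ty": 0.0151,"tz": 0.0153,"rx": 0.1,"ry": 0,"rz": 0,"gripper": 1},{"tx": 0,"ty": 0.0151,"tz": 0.0153,"rx": 0.1,"ry": 0,"rz": 0,"gripper": 1},{"tx": 0,"ty": 0.0151,"tz": 0.0153,"rx": 0.1,"ry": 0,"rz": 0,"gripper": 1},{"tx": 0,"ty": 0.0151,"tz": 0.0153,"rx": 0.1,"ry": 0,"rz": 0,"gripper": 1},{"tx": 0,"ty": 0.0151,"tz": 0.0153,"rx": 0.1,"ry": 0,"rz": 0,"gripper": 1},{"tx": 0,"ty": 0.0076,"tz": 0.0076,"rx": 0.05,"ry": 0,"rz": 0,"gripper": 1},{"tx": 0,"ty": 0.0076,"tz": 0.0076,"rx": 0.05,"ry": 0,"rz": 0,"gripper": 1},{"tx": 0,"ty": 0,"tz": 0,"rx": 0,"ry": 0,"rz": 0,"gripper": 1}]'

```text
time_s: 23.75
ee_pos: [508.3, -270.8, 125.5]
ee_rot: [-144.3, 0.2, -4.7]
force: [1.5, -0.8, -6.0]
gripper_width: 11.9
gripper_force: 25.0
```

```bash
python3 -c "
from h import *
cart()"
```

```text
t 23.75 radius 219.6 theta_pos 4.34 roll [-144.2554213     0.17291416   -4.71487174] F [ 1.5 -0.8 -6. ] w 11.9
```

>>> send_rows --motion '[{"tx": 0,"ty": 0.0076,"tz": 0.0076,"rx": 0.05,"ry": 0,"rz": 0,"gripper": 1},{"tx": 0,"ty": 0.0076,"tz": 0.0076,"rx": 0.05,"ry": 0,"rz": 0,"gripper": 1},{"tx": 0,"ty": 0.0038,"tz": 0.0038,"rx": 0.025,"ry": 0,"rz": 0,"gripper": 1},{"tx": 0,"ty": 0,"tz": 0,"rx": 0,"ry": 0,"rz": 0,"gripper": 1},{"tx": 0,"ty": 0,"tz": 0,"rx": 0,"ry": 0,"rz": 0,"gripper": 1}]'

```text
time_s: 24.38
ee_pos: [508.2, -272.5, 112.8]
ee_rot: [-140.6, 0.1, -4.7]
force: [0.7, -0.2, -7.0]
gripper_width: 12.0
gripper_force: 25.0
```

```bash
python3 -c "
from h import *
cart()"
```

```text
t 24.375 radius 219.6 theta_pos 0.74 roll [-1.40576961e+02  1.35738548e-01 -4.67973776e+00] F [ 0.7 -0.2 -7. ] w 12.0
```

>>> send_rows --motion '[{"tx": 0,"ty": 0.002,"tz": 0.002,"rx": 0.013,"ry": 0,"rz": 0,"gripper": 1},{"tx": 0,"ty": 0.002,"tz": 0.002,"rx": 0.013,"ry": 0,"rz": 0,"gripper": 1},{"tx": 0,"ty": 0.002,"tz": 0.002,"rx": 0.013,"ry": 0,"rz": 0,"gripper": 1},{"tx": 0,"ty": 0,"tz": 0,"rx": 0,"ry": 0,"rz": 0,"gripper": 1},{"tx": 0,"ty": 0,"tz": 0,"rx": 0,"ry": 0,"rz": 0,"gripper": 1}]'

```text
time_s: 25.0
ee_pos: [508.2, -272.7, 110.1]
ee_rot: [-139.3, 0.1, -4.7]
force: [-1.2, -0.2, 5.5]
gripper_width: 11.8
gripper_force: 25.1
```

```bash
python3 -c "
from h import *
cart()"
```

```text
t 25.0 radius 219.5 theta_pos -0.02 roll [-1.39329335e+02  7.68045598e-02 -4.66370315e+00] F [-1.2 -0.2  5.5] w 11.8
```

The cart is on its legs (upward force 5.5 N). I release and retreat along the plate.

>>> send_rows --motion '[{"tx": 0,"ty": 0,"tz": 0,"rx": 0,"ry": 0,"rz": 0,"gripper": -0.1},{"tx": 0,"ty": 0,"tz": 0,"rx": 0,"ry": 0,"rz": 0,"gripper": -0.1},{"tx": 0,"ty": 0,"tz": 0,"rx": 0,"ry": 0,"rz": 0,"gripper": -0.1},{"tx": 0,"ty": 0,"tz": 0,"rx": 0,"ry": 0,"rz": 0,"gripper": -0.1},{"tx": 0,"ty": 0,"tz": 0,"rx": 0,"ry": 0,"rz": 0,"gripper": -0.1},{"tx": 0,"ty": 0,"tz": -0.05,"rx": 0,"ry": 0,"rz": 0,"gripper": -0.1},{"tx": 0,"ty": 0,"tz": -0.1,"rx": 0,"ry": 0,"rz": 0,"gripper": -0.1},{"tx": 0,"ty": 0,"tz": -0.1,"rx": 0,"ry": 0,"rz": 0,"gripper": -0.1},{"tx": 0,"ty": 0,"tz": -0.1,"rx": 0,"ry": 0,"rz": 0,"gripper": -0.1},{"tx": 0,"ty": 0,"tz": -0.05,"rx": 0,"ry": 0,"rz": 0,"gripper": -0.1},{"tx": 0,"ty": 0,"tz": 0,"rx": 0,"ry": 0,"rz": 0,"gripper": -0.1},{"tx": 0,"ty": 0,"tz": 0,"rx": 0,"ry": 0,"rz": 0,"gripper": -0.1}]'

```text
time_s: 26.5
ee_pos: [497.7, -401.9, 259.4]
ee_rot: [-139.3, 0.2, -4.7]
force: [0.6, 0.8, 0.5]
gripper_width: 50.1
gripper_force: 0.0
```

Run:
```python
from h import *
d=cam("top"); s=cam("side"); hsv=cv2.cvtColor(d["frame"],cv2.COLOR_RGB2HSV)
print(env.state()["ee_pos"],env.state()["force"],env.state()["time_s"])
old=cv2.imread("pics/top0.png")[:,:,::-1]; ho=cv2.cvtColor(np.ascontiguousarray(old),cv2.COLOR_RGB2HSV)
for h in(ho,hsv):
    m=cv2.inRange(h,(100,120,40),(125,255,255)); m[:,345:]=0; c=max(cv2.findContours(m,0,2)[0],key=cv2.contourArea); print("blue",cv2.minAreaRect(c))
    m=cv2.inRange(h,(3,200,120),(14,255,255)); print("orange",[np.round(cv2.minAreaRect(c)[0],1).tolist() for c in cv2.findContours(m,0,2)[0] if cv2.contourArea(c)>150])
m=cv2.inRange(hsv,(0,0,150),(180,40,255)); m=cv2.morphologyEx(m,cv2.MORPH_CLOSE,np.ones((9,9))); m[:,:120]=0; m[:,250:]=0
c=max(cv2.findContours(m,0,2)[0],key=cv2.contourArea); b=cv2.boxPoints(cv2.minAreaRect(c))
a=np.radians(85.4); xd=np.array([np.cos(a),np.sin(a)]); yd=np.array([-xd[1],xd[0]])
for q in b: p=onz(d,*q,45)[:2]-[525.8,-69]; print("tray corner dock",(p@xd).round(1),(p@yd).round(1))
```

```text
[ 497.75201445 -401.53059152  259.38057681] [-0.04461797  0.77177929  0.02992496] 26.6
blue ((290.068115234375, 215.8644561767578), (92.6483154296875, 62.92557144165039), 6.115502834320068)
orange [[130.0, 385.8], [380.7, 229.1]]
blue ((290.32928466796875, 216.03659057617188), (92.32077026367188, 62.72511291503906), 6.34019136428833)
orange [[381.0, 229.5]]
tray corner dock 414.9 -363.7
tray corner dock 109.9 -401.3
tray corner dock 20.9 413.4
tray corner dock 283.2 433.9
```

Run:
```python
from h import *
d=cam("top"); f=d["frame"]; o=cv2.imread("pics/t3.png")[:,:,::-1]
a=np.radians(85.4); xd=np.array([np.cos(a),np.sin(a)]); yd=np.array([-xd[1],xd[0]])
for im in(o,f):
    h=cv2.cvtColor(np.ascontiguousarray(im),cv2.COLOR_RGB2HSV); m=cv2.inRange(h,(0,0,140),(180,40,255)); z=np.zeros_like(m); z[165:268,155:256]=m[165:268,155:256]
    z=cv2.morphologyEx(z,cv2.MORPH_CLOSE,np.ones((5,5))); c=max(cv2.findContours(z,0,2)[0],key=cv2.contourArea); r=cv2.minAreaRect(c); print(r)
    for q in cv2.boxPoints(r): p=onz(d,*q,45)[:2]-[525.8,-69]; print("  ",(p@xd).round(1),(p@yd).round(1))
df=cv2.absdiff(np.ascontiguousarray(o),f).max(2); df=(df>60).astype(np.uint8)
for nm,(x0,x1,y0,y1) in dict(jar=(220,260,85,140),can=(325,370,90,150),wrench=(400,440,180,262),tray=(155,245,165,268)).items(): 
    w=df[y0:y1,x0:x1]; ys,xs=np.nonzero(w); print(nm,w.sum(),(xs.min()+x0,xs.max()+x0,ys.min()+y0,ys.max()+y0) if len(xs) else "")
```

```text
((204.99996948242188, 215.99996948242188), (99.99998474121094, 101.99998474121094), -0.0)
   258.7 122.6
   292.9 -105.8
   66.4 -130.3
   41.6 101.9
((205.0, 216.0), (102.0, 100.0), 90.0)
   292.9 -105.8
   66.4 -130.3
   41.6 101.9
   258.7 122.6
jar 0 
can 0 
wrench 1464 (np.int64(400), np.int64(439), np.int64(215), np.int64(261))
tray 582 (np.int64(155), np.int64(217), np.int64(189), np.int64(261))
```

Run:
```python
from h import *
d=cam("side"); f=d["frame"][130:330,140:420]; o=cv2.resize(cv2.imread("pics/s3.png")[:,:,::-1],(280,200),interpolation=cv2.INTER_AREA)
g=lambda i:cv2.cvtColor(np.ascontiguousarray(i),cv2.COLOR_RGB2GRAY).astype(np.float32)
for nm,(x0,y0,x1,y1) in dict(cart=(100,10,215,110),rimL=(50,80,150,125),rimR=(85,130,175,165),jar=(25,25,70,85),wrench=(200,35,262,62)).items():
    print(nm,cv2.phaseCorrelate(g(f)[y0:y1,x0:x1],g(o)[y0:y1,x0:x1],cv2.createHanningWindow((x1-x0,y1-y0),cv2.CV_32F)))
h=cv2.cvtColor(np.ascontiguousarray(cam("top")["frame"]),cv2.COLOR_RGB2HSV)
for nm,im in(("now",h),("then",cv2.cvtColor(cv2.imread("pics/t3.png"),cv2.COLOR_BGR2HSV))):
    m=cv2.inRange(im,(2,150,80),(14,255,255)); z=np.zeros_like(m); z[150:270,130:200]=m[150:270,130:200]
    print(nm,[cv2.minAreaRect(c) for c in cv2.findContours(z,0,2)[0] if cv2.contourArea(c)>60])
```

```text
cart ((-0.19592832834864993, 0.08086768195295235), 0.5471284767786662)
rimL ((-0.01694827195752424, 0.5924533456965655), 0.9924939776526557)
rimR ((0.028640361314657525, -0.1312853306183399), 0.5805362636660352)
jar ((0.2868038633707357, -0.2015594431272234), 0.8425351527885154)
wrench ((-0.39969067159015736, -0.027458554155369796), 0.6498037372474317)
now [((185.9473114013672, 210.83380126953125), (8.889866828918457, 33.89586639404297), 8.972626686096191)]
then [((185.87998962402344, 210.8399658203125), (8.7681245803833, 33.94112777709961), 8.13010311126709)]
```

The tray, cart, jar and wrench are all where they should be, so I hand in.

```bash
python3 -c "
from workcell import env
print(env.job_done())"
```

```text
the job is handed in; nothing more can be done
None
```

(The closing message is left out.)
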